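# Lay the tube carrier aslant on its stand and set the bench timer

## Task

The filled tube carrier is due for its timed rest: first lift it by its handle, set it down squarely in the cradle of the sloping steel stand without dropping or tipping it over, and let go. Then turn the dial of the light, loose-standing timer clockwise until its pointer lines up with the tab on the marker ring, pressing the timer down as you turn so that it neither spins nor slides out of its place; do not turn the marker ring. Leave the bottle, pen cup and jar where they stand.

Things in the scene. Friction and masses are not known exactly. Their poses are not given: they have to be found in the camera images.
- timer: Light countertop timer (0.2 to 0.4 kg), white and grey plastic, 112 by 112 mm, its flat top face 50 mm up, loose on four rubber feet 84 mm apart. Origin at the centre of its underside; z up. The dial stands upright in the middle of the face. The dial is stiff (0.25 N m): unless the timer is pressed down with about 10 to 20 N while turning, the whole timer spins with the dial.
- dial_grip (a point): On the dial's upright axis, 28 mm above the face, inside the dial's grip bar: 16 mm thick, 60 mm long, its top 15 mm above this point. Under the bar is a flange, 76 mm diameter, turning with it, its top 19 mm below this point; it can be pressed on. Frame turns with the dial: z up, y along the bar to the pointer, x across the bar (the way to grip it).
- pointer (a point): Tip of the dial's pointer (white nib at one end of the bar), 43 mm from the dial's axis, 8 mm above the face. Turns with the dial, which stays where it is left; it can be turned back.
- marker_tab (a point): Raised bare-metal tab of the thin black marker ring round the dial: the point 43 mm from the axis, 8 mm above the face, where the pointer tip must come. The tab stands 12 mm above the face, 40 to 51 mm from the axis, 8 mm wide. The ring turns stiffly (0.8 N m). At the start the tab lies 45 to 140 degrees clockwise (from above) from the pointer.
- timer_toe (a point): Point on the timer's front, in its own frame (-50, 0, 20) mm.
- timer_heel (a point): Point on the timer's back, in its own frame (50, 0, 20) mm.
- carrier_handle (a point): Centre of the carrying bar of the tube carrier: bar 14 mm wide (own y), 16 mm high, 118 mm long (own x), its middle 135 mm above the carrier's underside, on two end posts. Between them the ten tubes' caps reach 86 mm above the underside. z up from the base.
- carrier_base (a point): Centre of the underside of the tube carrier (about 0.32 kg): black base 120 mm long (own x) by 76 mm wide (own y) by 40 mm high, ten red-capped tubes and an aluminium handle above; 143 mm high in all. It starts upright on the table close beside the timer, its handle in the way of a gripper on the dial.
- carrier: The tube carrier as a whole; origin at the centre of its underside, own x along its length, z up.
- cradle_in (a point): Centre of the floor of the steel stand's shallow open cradle, 40 mm above the table. The cradle leans 27 degrees: z is its floor's normal, leaning from vertical towards the stand's low front; x up the slope, y level. Inside 90 mm (x) by 136 mm (y), rim 12 mm above the floor, walls 5 mm. The carrier fits with its length along y, either way round. The stand is fixed.
- rack: Big full tube rack, fixed to the table: 180 mm (own x) by 110 mm (own y) by 95 mm high, no handle. Bystander. Origin at the centre of its underside. It stands on one side of the work, the stand on the other, either way round.
- bottle: Hand-rub bottle, 64 mm diameter, 170 mm high, loose. Bystander. Origin at the centre of its underside.
- cup: Pen cup, 72 mm diameter, 95 mm high with pens to 141 mm, loose. Bystander. Origin at the centre of its underside.
- jar: Small closed jar, 60 mm diameter, 68 mm high, loose. Bystander. Origin at the centre of its underside.
Mind the look-alikes: they are no part of the job. What is shaped like the carrier but orange is not meant.

How it is judged:
By the outcome, as a careful person would: the job done as asked, in the order asked, and still so for the second after the job is handed in, with the robot touching nothing.
It also fails if it takes over 72 s, if anything falls off the work surface, if the arm or the gripper's body presses on something with over 40 N, if the wrist force passes 120 N, or if a joint passes its speed limit or range.

## Robot

A 6-joint arm with a two-finger parallel gripper is mounted at the origin on the work surface. World frame = base frame: x ahead of the robot, y to its left, z up, the work surface at z = 0. Lengths are in mm, angles in degrees, forces in N, time in s.
With the tool pointing down it reaches from about 400 to 925 mm from the base axis. Payload 12.5 kg.
Tool frame: the origin (TCP) lies midway between the tips of the shut fingers; the grasp point (between the pads) lies 19 mm behind it; z points along the fingers, y is the line along which they close (so a half turn about z gives the same grasp; the last joint's range is limited). The gripper opens to 95 mm and grips with 3 to 60 N. Pads are 20 mm wide; open, the fingers measure 119 mm over their backs; the gripper's body (75 mm by 180 mm) begins 59 mm behind the grasp point.
Start: joints at [58.923, 28.126, 89.318, -0, 62.55, -6.05], TCP at [264.388, 566.344, 214.661] pointing down, gripper open.
Joint ranges: [-177.58, 177.58], [-47.91, 125.51], [2.72, 160], [-65.01, 245.01], [3.68, 167.84], [-153.87, 153.87]. Speed limits (degrees/s): [127.2, 127.2, 159.86, 180, 180, 180].

## Interface

Orientations are given as a 3x3 rotation matrix whose columns are the frame's x, y, z axes.
In Python, from workcell import arm, eyes gives the robot as it stands.
- The arm moves only by the shell command python3 -m pendant 'ROWS' [OPENING]. ROWS is JSON, a list that holds one entry, the list of rows, each a list of 4 numbers: the shift along the tool's x, y, z in m, then the turn about the tool's z in degrees. In form: [[[dx, dy, dz, turn], ...]]. A call has 1 to 8 rows; each row shifts and turns the commanded pose from where the row before left it, along the tool's axes as they then stand; what a row does not reach is not made up. A row lasts 1/8 s, in which the tool goes at most 62.5 mm and 10.7 degrees, less where a joint would pass 70% of its speed; a pose out of reach is approached as far as the arm can. A call with a gripper value outside its range is refused whole. OPENING is the finger opening in m, from 0 to 0.0951, set as the call begins (- or left out, the last holds). The fingers move at their own pace and stop on an object; the grip force is fixed at half the most. Time passes only in rows, so rows that do not move let the fingers close. It gives the time, the measured TCP pose, the force, the opening and the grip force at its end, in the units of the state.
- arm.get_state(): the state, without advancing time (a new reading comes with each control period).
- eyes.get_image(name): name is "side" or "top" or "wrist"; returns a dict with "color" (384x512x3 uint8, red, green, blue), "vfov" (degrees; the focal length in pixels is half the picture's height over the tangent of half this angle, whatever the lens; pixels are square), "cx", "cy" (the principal point, pixels), "dist_coeffs" ([k1, k2, p1, p2, k3] as OpenCV has them; the pictures are not rectified), "camera_from_world" (4x4, takes a point from world to camera coordinates); the wrist camera has in their place "tool_from_camera" (4x4, takes a point from camera to tool coordinates, whose origin is the TCP and whose axes are the flange's). Camera axes: x right, y down, z forward; pixel columns grow to the right and rows downward; lengths in mm; the calibration is good to about 2 mm. A picture is of the moment at which its call begins: read the wrist's pose just before it. There is no depth.
- arm.job_done(): hands the job in; it is judged then, once.
The state is a dict: "time": time; "joint_pos": joint angles; "dq": joint speeds; "tau": joint torques, N m; "eef_pos": TCP position; "orientation": TCP orientation; "wrist_force": force on the tool from outside, world axes, zero at the start; "moment": the same for the moment, N m; "grip_width": opening from 0.0 (shut) to 1.0 (fully open); "grasp_force": force on a finger pad.
Only numpy, scipy, OpenCV 4.12 (cv2) and the standard library are available. Lean on these libraries where they do the work, as an engineer would, in place of code of your own. Each camera call takes 0.05 s, during which the arm holds its last target. There are 200 camera calls.

## Working session

There is one attempt and no reset: what is moved stays moved. The work goes in short steps, Python scripts to look and compute and a shell command to move; the robot and the scene stay as the last step left them, time stands still between calls to the robot, and variables do not carry over. Pictures are saved under pics/ and viewed, at most 10 in all, crops included, and the job is handed in when it is done.

```bash
mkdir -p pics; ls; cat > h.py <<'E'
import numpy as np, cv2
from workcell import arm, eyes
def K(im):
    h=im["color"].shape[0]; f=h/2/np.tan(np.radians(im["vfov"]/2))
    return np.array([[f,0,im["cx"]],[0,f,im["cy"]],[0,0,1.]])
def shot(name,fn=None):
    s=arm.get_state(); im=eyes.get_image(name)
    if "camera_from_world" in im: T=np.array(im["camera_from_world"])
    else:
        W=np.eye(4);W[:3,:3]=s["orientation"];W[:3,3]=s["eef_pos"]
        T=np.linalg.inv(W@np.array(im["tool_from_camera"]))
    c=dict(K=K(im),d=np.array(im["dist_coeffs"],float),T=T)
    if fn: cv2.imwrite(f"pics/{fn}.png",im["color"][:,:,::-1]); np.savez(f"pics/{fn}.npz",**c)
    return im["color"],c
def load(fn): return dict(np.load(f"pics/{fn}.npz"))
def ray(c,px):
    p=cv2.undistortPoints(np.array([[px]],float),c["K"],c["d"])[0,0]
    R=c["T"][:3,:3];o=-R.T@c["T"][:3,3];d=R.T@np.array([*p,1]);return o,d/np.linalg.norm(d)
def onz(c,px,z):
    o,d=ray(c,px);return o+d*(z-o[2])/d[2]
def tri(obs):
    A=np.zeros((3,3));b=np.zeros(3);L=[]
    for c,px in obs:
        o,d=ray(c,px);P=np.eye(3)-np.outer(d,d);A+=P;b+=P@o;L.append((o,P))
    x=np.linalg.solve(A,b);return x,[round(float(np.linalg.norm(P@(x-o))),1) for o,P in L]
def proj(c,X):
    r,_=cv2.Rodrigues(c["T"][:3,:3]);return cv2.projectPoints(np.array(X,float).reshape(-1,1,3),r,c["T"][:3,3],c["K"],c["d"])[0][:,0]
E
python3 - <<'E'
from h import *
a,c=shot("top","top0");b,c2=shot("side","side0")
for n,i in(("top",a),("side",b)): cv2.imwrite(f"pics/{n}0b.png",cv2.resize(i[:,:,::-1],(800,600),interpolation=cv2.INTER_CUBIC))
s=arm.get_state();print(s["orientation"],s["time"],s["wrist_force"])
E
```

```text
pics
[[-9.06115100e-01  4.23030974e-01 -4.69780313e-04]
 [ 4.23031228e-01  9.06114733e-01 -8.18749596e-04]
 [ 7.93184233e-05 -9.40613114e-04 -9.99999554e-01]] 0.1 [ 0.30159151  0.17666378 -0.04520365]
```

View pics/top0b.png

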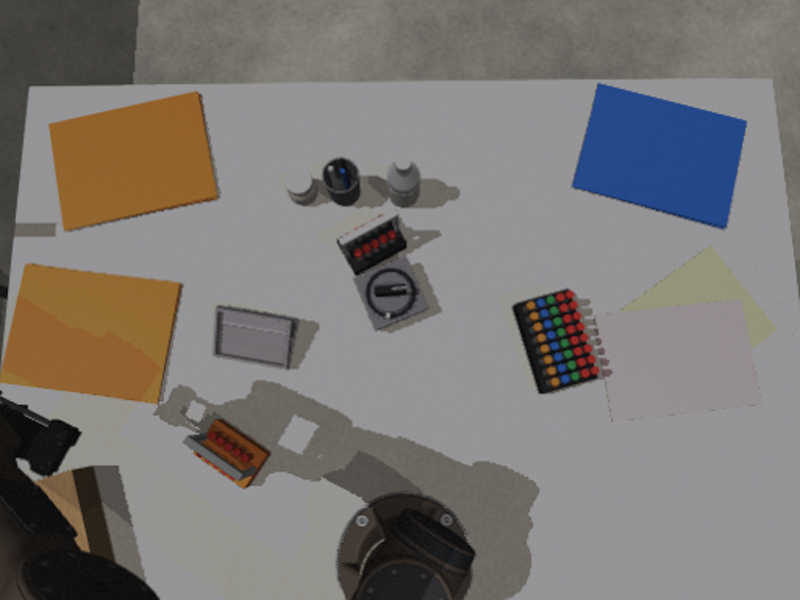

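View pics/side0b.png

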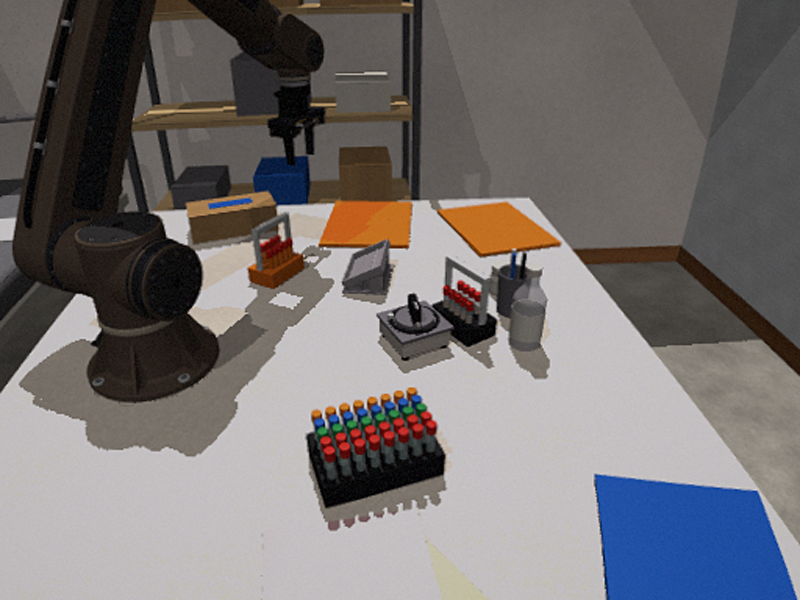

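Top view: carrier at about (371,242), timer (392,292), stand (255,337), with orange decoy at (230,453); bystanders behind the carrier. Side view: carrier (468,300), timer (414,325), stand (367,268). Enlarge.

```bash
python3 - <<'E'
import cv2
a=cv2.imread("pics/top0.png")[98:238,130:290];cv2.imwrite("pics/topc.png",cv2.convertScaleAbs(cv2.resize(a,None,fx=4.25,fy=4.25,interpolation=cv2.INTER_CUBIC),alpha=1.4))
b=cv2.imread("pics/side0.png")[145:240,210:360];cv2.imwrite("pics/sidec.png",cv2.convertScaleAbs(cv2.resize(b,None,fx=5,fy=5,interpolation=cv2.INTER_CUBIC),alpha=1.4))
E
```

```text
(no output)
```

View pics/topc.png

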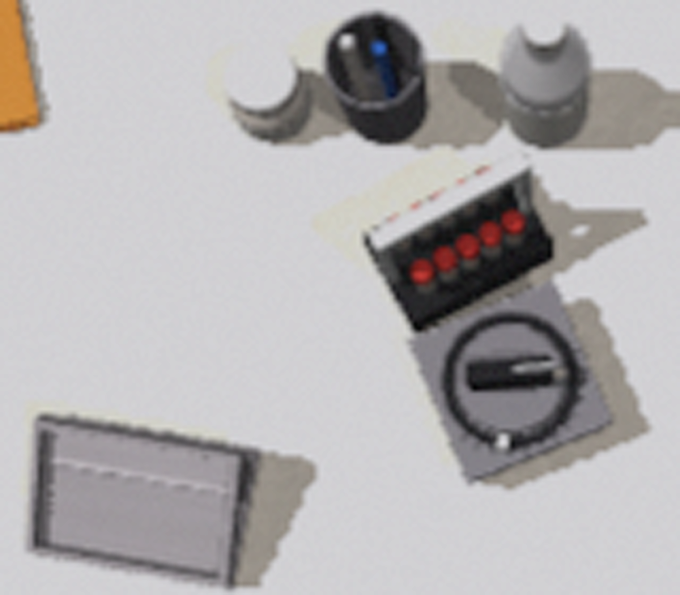

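View pics/sidec.png

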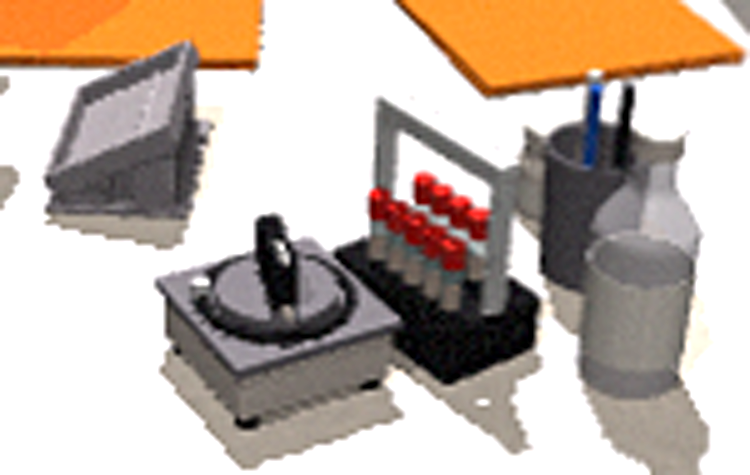

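Crops: handle top runs from (375,241) to (530,167) in the top crop and from (380,101) to (508,170) in the side crop. The pointer points right at (565,370), the tab is at (503,440), and the stand's low side faces the robot. Next I'll turn these into positions.

```bash
python3 - <<'E'
from h import *
np.set_printoptions(precision=1,suppress=True)
t,s=load("top0"),load("side0")
T=lambda x,y:(t,((x+.5)/4.25-.5+130,(y+.5)/4.25-.5+98))
S=lambda x,y:(s,((x+.5)/5-.5+210,(y+.5)/5-.5+145))
for n,a,b in [("hL",T(374,241),S(383,103)),("hR",T(531,168),S(507,172)),
 ("timer c R-near",T(612,422),S(240,372)),("timer left-near",T(470,481),S(158,283)),("timer far right",T(550,283),S(402,325)),("tab",T(503,440),S(200,284)),
 ("std hi-right",T(255,450),S(190,45)),("std lo-right",T(232,587),S(50,182))]:
  print(n,*tri([a,b]))
print("top only")
for n,p,z in [("hL",T(374,241),143),("hR",T(531,168),143),("t1",T(412,342),50),("t2",T(550,283),50),("t3",T(612,422),50),("t4",T(470,481),50),("tab",T(503,440),62),
 ("nib",T(567,372),58),("b1",T(417,330),40),("b2",T(552,245),40),("bar0",T(468,375),80),("jar",T(262,80),68),("cup",T(375,60),95)]: print(n,onz(*p,z))
for n,x,y in [("hiL",37,415),("hiR",255,450),("loR",232,587),("loL",30,550)]:
  for z in (30,85): print(n,z,onz(*T(x,y),z))
E
```

```text
hL [581.5 109.4 135.4] [2.1, 2.1]
hR [633.1   4.3 139.9] [1.5, 1.5]
timer c R-near [474.1 -50.   47.8] [0.2, 0.2]
timer left-near [433.   50.2  47. ] [0.1, 0.1]
timer far right [575.6  -7.3  45.3] [0.0, 0.0]
tab [458.6  26.5  60.1] [1.4, 1.4]
std hi-right [453.2 184.7 143.8] [10.3, 10.3]
std lo-right [363.6 219.9  27.5] [1.9, 1.9]
top only
hL [581.6 108.6 143. ]
hR [630.5   4.4 143. ]
t1 [532.5  91.1  50. ]
t2 [574.4  -7.3  50. ]
t3 [473.5 -50.   50. ]
t4 [432.7  50.1  50. ]
tab [459.7  26.5  62. ]
nib [508.1 -18.6  58. ]
b1 [543.3  88.4  40. ]
b2 [605.1  -9.   40. ]
bar0 [502.6  49.8  80. ]
jar [722.3 198.4  68. ]
cup [725.9 114.2  95. ]
hiL 30 [485.9 362.4  30. ]
hiL 85 [476.9 345.2  85. ]
hiR 30 [459.  204.9  30. ]
hiR 85 [451.2 195.   85. ]
loR 30 [361.6 219.2  30. ]
loR 85 [358.3 208.7  85. ]
loL 30 [389.  363.3  30. ]
loL 85 [384.4 346.1  85. ]
```

```bash
cat >> h.py <<'E'
def to(x,y,z,head):
    """remaining: shift in current tool axes (m) and turn (deg) to bring tool y to heading"""
    s=arm.get_state();R=np.array(s["orientation"]);p=np.array(s["eef_pos"])
    h=np.degrees(np.arctan2(R[1,1],R[0,1]));turn=h-head;turn=(turn+180)%360-180
    d=np.array([x,y,z])-p
    c,q=np.cos(np.radians(head)),np.sin(np.radians(head))
    print("now",p.round(1),"head",round(h,1),"shift now",(R.T@d/1000).round(4),"turn",round(turn,1),"shift after turn",(np.array([-q*d[0]*-1*-1+c*d[1],c*d[0]+q*d[1],-d[2]])/1000).round(4),"F",np.round(s["wrist_force"],1),"t",round(s["time"],2))
E
python3 -m pendant '[[[0,0,0,9.75],[0,0,0,9.75],[0,0,0,9.75],[0,0,0,9.75],[-0.0507,0.007,0,0],[-0.0507,0.007,0,0],[-0.0507,0.007,0,0],[-0.0507,0.007,0,0]]]' 0.05
python3 -m pendant '[[[-0.0507,0.007,0,0],[-0.0507,0.007,0,0],[0,0,0,0]]]'
python3 - <<'E'
from h import *
a,c=shot("wrist","w1"); print(np.linalg.inv(c["T"])[:3,3], np.round(eyes.get_image("wrist")["tool_from_camera"],2))
to(607,57,200,26.1)
E
```

```text
time: 1.1
eef_pos: [379.0, 394.8, 214.5]
orientation: [[-0.438, 0.899, -0.0], [0.899, 0.438, -0.0], [-0.0, -0.0, -1.0]]
wrist_force: [0.8, 0.3, 0.0]
grip_width: 0.521
grasp_force: 0.0
time: 1.48
eef_pos: [436.8, 308.9, 214.4]
orientation: [[-0.434, 0.901, -0.0], [0.901, 0.434, -0.0], [-0.0, -0.0, -1.0]]
wrist_force: [0.6, -0.0, 0.4]
grip_width: 0.527
grasp_force: 0.0
[407.43087767 369.06528424 386.48088469] [[   0.     -0.97   -0.24   66.88]
 [   1.     -0.      0.     -0.38]
 [  -0.     -0.24    0.97 -172.05]
 [   0.      0.      0.      1.  ]]
now [435.4 311.1 214.5] head 25.9 shift now [-0.3035  0.0434  0.0144] turn -0.2 shift after turn [-0.3037  0.0424  0.0145] F [0.2 0.9 0.1] t 1.57
```

```bash

python3 -m pendant '[[[-0.0506,0.0071,0,0],[-0.0506,0.0071,0,0],[-0.0506,0.0071,0,0],[0,0,0,0]]]' >/dev/null
python3 -c 'from h import *; shot("wrist","w2")'
python3 -m pendant '[[[-0.0506,0.0071,0,0],[-0.0506,0.0071,0,0],[-0.0506,0.0071,0,0],[0,0,0,0]]]' >/dev/null
python3 - <<'E'
from h import *
shot("wrist","w3"); to(607,57,200,26.1)
I=[cv2.imread(f"pics/w{i}.png") for i in (1,2,3)]
cv2.imwrite("pics/m1.png",cv2.convertScaleAbs(cv2.resize(I[0],(800,600),interpolation=cv2.INTER_CUBIC),alpha=1.3))
cv2.imwrite("pics/m2.png",cv2.convertScaleAbs(np.vstack(I[1:])[:, :],alpha=1.3)[:600] if 0 else cv2.convertScaleAbs(cv2.resize(np.hstack(I[1:]),(800,300),interpolation=cv2.INTER_AREA),alpha=1.3))
E
```

```text
now [606.5  57.9 214.2] head 26.0 shift now [-0.0011  0.0001  0.0142] turn -0.1 shift after turn [-0.0011  0.0001  0.0142] F [-0.1 -0.1 -0.4] t 2.67
```

View pics/m1.png

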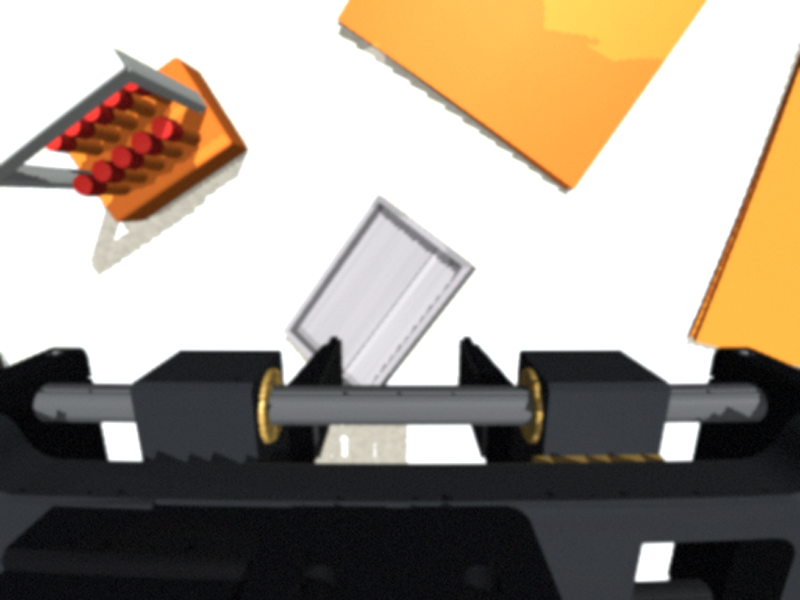

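View pics/m2.png

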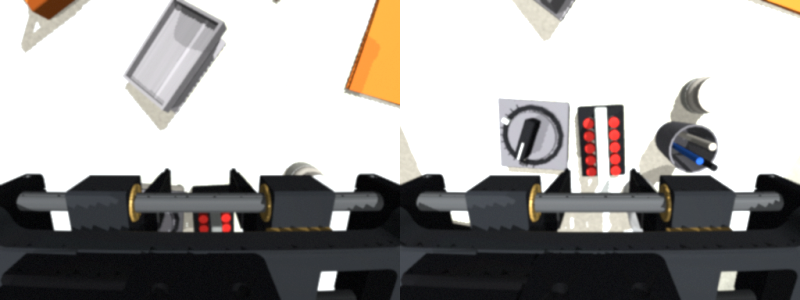

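Corners of the stand are visible in w1 (A (473,267), B (380,197), C (288,332)) and in w2; in w3 the handle bar lies midway between the fingers, parallel to the pads. I'll triangulate the stand and check the handle and dial.

```bash
python3 - <<'E'
from h import *
np.set_printoptions(precision=1,suppress=True)
a,b,c,t=load("w1"),load("w2"),load("w3"),load("top0")
W1=lambda x,y:(a,(x*.64,y*.64)); W2=lambda x,y:(b,(x*1.28,y*1.28)); W3=lambda x,y:(c,((x-400)*1.28,y*1.28))
T=lambda x,y:(t,((x+.5)/4.25-.5+130,(y+.5)/4.25-.5+98))
for n,o in dict(A_hiL=[W1(474,267),W2(225,23),T(37,415)],C_loR=[W1(288,331),W2(125,76),T(232,587)],B_loL=[W1(380,197),T(30,550)],D_hiR=[W2(163,110),T(255,450)]).items(): print(n,*tri(o))
for n,p,z in [("A",W1(474,267),73.4),("A",W2(225,23),73.4),("C",W1(288,331),28),("C",W2(125,76),28),("B",W1(380,197),28),("D",W2(163,110),73.4),
 ("h top",W3(601,107),143),("h bot",W3(602.5,175),143),("t1",W3(501,98),50),("t2",W3(569,100),50),("t3",W3(568,170),50),("t4",W3(500,167),50),("tab",W3(505,121),62),("nib",W3(518,159),58)]: print(n,onz(*p,z))
# model fit: cradle outer rim corners -> C, heading
from scipy.optimize import least_squares
obs=[(-1,1,W1(380,197)),(1,1,W1(474,267)),(-1,-1,W1(288,331)),(1,1,W2(225,23)),(-1,-1,W2(125,76)),(1,-1,W2(163,110)),(-1,1,T(30,550)),(1,1,T(37,415)),(-1,-1,T(232,587)),(1,-1,T(243,447))]
al=np.radians(27)
def f(q):
    h=np.radians(q[3]);u=np.array([np.cos(h),np.sin(h),0]);X=np.cos(al)*u+np.array([0,0,np.sin(al)]);Z=-np.sin(al)*u+np.array([0,0,np.cos(al)]);Y=np.cross(Z,X)
    return np.concatenate([proj(o[0],q[:3]+50*i*X+73*j*Y+12*Z)[0]-o[1] for i,j,o in obs])
r=least_squares(f,[426,281,40,-10.6],loss="soft_l1");print(r.x,f(r.x))
E
```

```text
A_hiL [478.4 350.7  72.6] [0.4, 1.3, 1.7]
C_loR [363.2 223.4  19.2] [2.2, 3.3, 2.3]
B_loL [390.2 366.4  19.9] [0.4, 0.4]
D_hiR [451.2 203.5  58.1] [5.3, 5.3]
A [478.2 351.1  73.4]
A [477.9 351.7  73.4]
C [366.  225.6  28. ]
C [365.3 227.   28. ]
B [390.9 366.3  28. ]
D [449.4 208.9  73.4]
h top [581.9 111.8 143. ]
h bot [619.2  39.5 143. ]
t1 [436.3  54.6  50. ]
t2 [533.9  97.9  50. ]
t3 [578.9  -7.4  50. ]
t4 [473.1 -53.2  50. ]
tab [458.9  26.9  62. ]
nib [497.9 -23.1  58. ]
[426.4 286.9  37.9 -10.6] [ 0.4 -1.2 -0.2 -0.5 -1.4 -0.3 -0.   1.  -1.2  1.6  1.6  1.4 -1.  -0.4
 -0.7  0.3 -1.4 -0.7 -0.8  1.3]
```

```bash

python3 -m pendant '[[[0,0,0.0245,0],[0,0,0.0245,0],[0,0,0.0245,0],[0,0,0.0245,0],[0,0,0,0]]]' 
python3 -m pendant '[[[0,0,0,0],[0,0,0,0],[0,0,0,0],[0,0,0,0]]]' 0
```

```text
time: 3.3
eef_pos: [605.1, 59.2, 115.5]
orientation: [[-0.44, 0.898, -0.003], [0.898, 0.44, 0.0], [0.002, -0.003, -1.0]]
wrist_force: [0.3, 0.0, 1.9]
grip_width: 0.525
grasp_force: 0.0
time: 3.8
eef_pos: [607.0, 57.0, 117.1]
orientation: [[-0.438, 0.899, 0.001], [0.899, 0.438, 0.0], [-0.0, 0.001, -1.0]]
wrist_force: [1.7, 1.3, 0.9]
grip_width: 0.161
grasp_force: 0.7
```

```bash

python3 -m pendant '[[[0,0,0,0],[0,0,0,0],[0,0,0,0]]]' 
python3 -m pendant '[[[0,0,-0.01,0],[0,0,-0.015,0],[0,0,-0.02,0],[0,0,-0.025,0],[0,0,-0.02,0],[0,0,-0.02,0],[0,0,0,0]]]'
python3 -c 'from h import *
to(419.7,288.3,210,-10.6)'
```

```text
time: 4.18
eef_pos: [606.7, 57.0, 116.7]
orientation: [[-0.438, 0.899, 0.0], [0.899, 0.438, 0.0], [0.0, 0.0, -1.0]]
wrist_force: [0.5, 1.3, -0.8]
grip_width: 0.145
grasp_force: 30.0
time: 5.05
eef_pos: [607.1, 57.0, 228.7]
orientation: [[-0.438, 0.899, 0.003], [0.899, 0.438, -0.0], [-0.001, 0.003, -1.0]]
wrist_force: [-0.4, 0.5, -4.5]
grip_width: 0.147
grasp_force: 30.0
now [607.1  57.  228.7] head 26.0 shift now [ 0.2901 -0.0672  0.018 ] turn 36.6 shift after turn [ 0.1929 -0.2267  0.0187] F [-0.4  0.5 -4.5] t 5.05
```

```bash

python3 -m pendant '[[[0.015,-0.0034,0,0],[0.03,-0.007,0,0],[0.035,-0.0081,0,0],[0.035,-0.0081,0,0],[0.035,-0.0081,0,0],[0.035,-0.0081,0,0],[0.035,-0.0081,0,0],[0.035,-0.0081,0,0]]]' >/dev/null
python3 -m pendant '[[[0.025,-0.0058,0,0],[0.01,-0.0024,0,0],[0,0,0,5],[0,0,0,9],[0,0,0,9],[0,0,0,9],[0,0,0,4.6],[0,0,0,0]]]'
python3 -m pendant '[[[0,0,0,0],[0,0,0,0]]]' >/dev/null
python3 - <<'E'
from h import *
to(419.7,288.3,180,-10.6)
a,_=shot("wrist","w4");b,_=shot("side","s4");t,_=shot("top","t4")
o=np.zeros((600,800,3),np.uint8)
o[:300,:400]=cv2.resize(a,(400,300),interpolation=cv2.INTER_AREA);o[:300,400:]=cv2.resize(b[120:225,170:310],(400,300))
o[300:,:400]=cv2.resize(t[150:270,100:260],(400,300));
cv2.imwrite("pics/m4.png",cv2.convertScaleAbs(o[:,:,::-1],alpha=1.2))
E
```

```text
time: 7.05
eef_pos: [419.1, 287.9, 226.3]
orientation: [[0.184, 0.983, -0.001], [0.983, -0.184, -0.0], [-0.0, -0.001, -1.0]]
wrist_force: [-0.3, 0.6, -3.4]
grip_width: 0.146
grasp_force: 30.0
now [419.2 288.2 226.5] head -10.6 shift now [0.0002 0.0005 0.0465] turn 0.0 shift after turn [0.0002 0.0005 0.0465] F [-0.3  0.1 -3.5] t 7.3
```

View pics/m4.png

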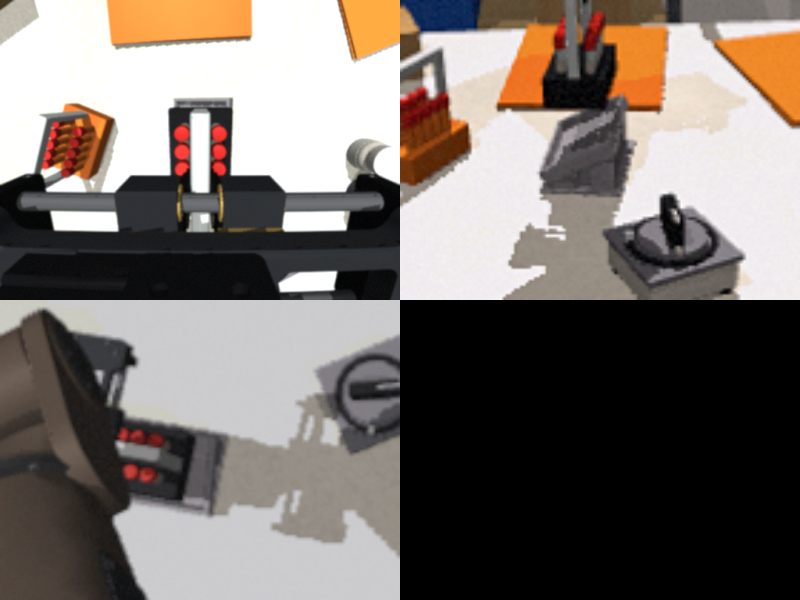

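Carrier hangs upright over the cradle, parallel to its edges (wrist view: cradle edge 174–232, base 168–232). I'll lower it to contact.

```bash

python3 -m pendant '[[[0,0,0.015,0],[0,0,0.015,0],[0,0,0.01,0],[0,0,0.008,0],[0,0,0,0],[0,0,0,0]]]' 
for i in 1; do python3 -m pendant '[[[0,0,0.002,0],[0,0,0,0]]]' | grep -E "eef|wrist";python3 -m pendant '[[[0,0,0.002,0],[0,0,0,0]]]'| grep -E "eef|wrist"; done
```

```text
time: 8.2
eef_pos: [419.4, 288.4, 178.9]
orientation: [[0.184, 0.983, 0.0], [0.983, -0.184, 0.0], [0.0, 0.0, -1.0]]
wrist_force: [0.2, -0.0, -3.0]
grip_width: 0.143
grasp_force: 30.0
eef_pos: [419.2, 288.3, 176.7]
wrist_force: [-0.2, -0.4, -2.7]
eef_pos: [419.1, 288.2, 174.5]
wrist_force: [0.7, 0.6, -3.8]
```

```bash

python3 -m pendant '[[[0,0,0.0015,0],[0,0,0,0]]]' | grep -E "eef|wrist";python3 -m pendant '[[[0,0,0.0015,0],[0,0,0,0]]]'| grep -E "eef|wrist";  python3 -m pendant '[[[0,0,0.001,0],[0,0,0,0]]]'| grep -E "eef|wrist"
```

```text
eef_pos: [419.3, 288.4, 173.7]
wrist_force: [-2.3, -1.6, 3.9]
eef_pos: [419.3, 288.5, 173.5]
wrist_force: [-8.1, -1.6, 20.7]
eef_pos: [419.3, 288.7, 173.4]
wrist_force: [-11.1, -2.7, 31.6]
```

```bash

python3 -m pendant '[[[0,0,-0.0015,0],[0,0,-0.0015,0],[0,0,0,0]]]' | grep -E "eef|wrist"
python3 -m pendant '[[[0,0,0,0],[0,0,0,0],[0,0,0,0],[0,0,0,0]]]' 0.026
python3 -m pendant '[[[0,-0.004,0.001,0],[0,-0.004,0.0015,0],[0,-0.004,0.0015,0],[0,-0.004,0.0016,0],[0,-0.004,0.002,0],[0,-0.004,0.002,0],[0,0,0,0]]]'
```

```text
eef_pos: [419.3, 288.3, 173.7]
wrist_force: [-2.4, 0.1, 2.6]
time: 10.32
eef_pos: [419.2, 288.3, 173.6]
orientation: [[0.184, 0.983, -0.0], [0.983, -0.184, 0.0], [0.0, -0.0, -1.0]]
wrist_force: [-1.4, 0.3, -0.8]
grip_width: 0.274
grasp_force: 0.4
time: 11.2
eef_pos: [395.3, 292.7, 163.9]
orientation: [[0.184, 0.983, -0.0], [0.983, -0.184, -0.0], [-0.0, -0.0, -1.0]]
wrist_force: [-1.1, 0.2, 0.2]
grip_width: 0.276
grasp_force: 0.5
```

```bash
python3 - <<'E'
from h import *
a,_=shot("wrist","w5");b,_=shot("side","s5")
o=np.zeros((300,800,3),np.uint8)
o[:,:400]=cv2.resize(a,(400,300),interpolation=cv2.INTER_AREA);o[:,400:]=cv2.resize(b[110:200,190:310],(400,300))
cv2.imwrite("pics/m5.png",cv2.convertScaleAbs(o[:,:,::-1],alpha=1.2))
E
```

```text
(no output)
```

View pics/m5.png

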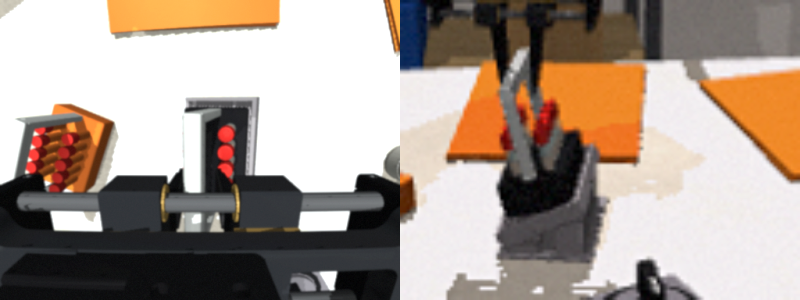

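The carrier is leaning smoothly downhill within the caged fingers (side crop, handle at (517,60), base in the cradle). Continuing the arc.

```bash

python3 -m pendant '[[[0,-0.004,0.0024,0],[0,-0.004,0.0025,0],[0,-0.004,0.0027,0],[0,-0.004,0.003,0],[0,-0.004,0.003,0],[0,-0.004,0.0032,0],[0,0,0,0],[0,0,0,0]]]'
python3 -m pendant '[[[0,-0.003,0.0025,0],[0,-0.003,0.0025,0],[0,-0.003,0.0015,0],[0,0,0,0],[0,0,0,0]]]'
python3 - <<'E'
from h import *
a,_=shot("wrist","w6");b,_=shot("side","s6")
o=np.zeros((300,800,3),np.uint8)
o[:,:400]=cv2.resize(a,(400,300),interpolation=cv2.INTER_AREA);o[:,400:]=cv2.resize(b[110:200,190:310],(400,300))
cv2.imwrite("pics/m6.png",cv2.convertScaleAbs(o[:,:,::-1],alpha=1.2))
E
```

```text
time: 12.3
eef_pos: [372.1, 297.2, 147.3]
orientation: [[0.184, 0.983, 0.0], [0.983, -0.184, 0.0], [0.0, 0.0, -1.0]]
wrist_force: [-1.2, 0.9, 2.3]
grip_width: 0.273
grasp_force: 0.8
time: 12.92
eef_pos: [363.3, 298.8, 140.8]
orientation: [[0.184, 0.983, 0.0], [0.983, -0.184, 0.0], [0.0, 0.0, -1.0]]
wrist_force: [-0.7, -0.2, -0.6]
grip_width: 0.276
grasp_force: 0.4
```

View pics/m6.png

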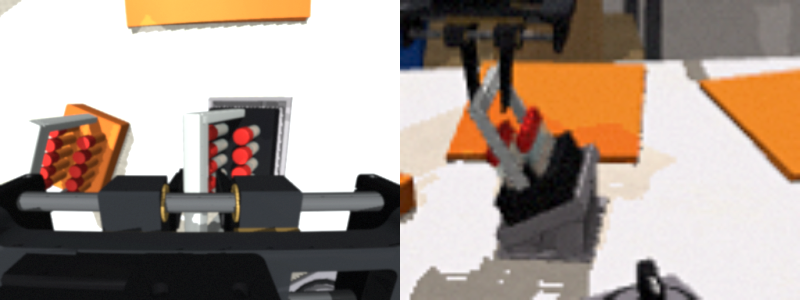

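Base now lies parallel to the cradle in the side crop. I'll ease the fingers a little further to confirm it is self-supported, then open and withdraw.

```bash

python3 -m pendant '[[[0,-0.002,0.001,0],[0,-0.002,0.001,0],[0,0,0,0],[0,0,0,0]]]' | grep -E "eef|wrist|grasp"
python3 -c 'from h import *; shot("wrist","w7"); shot("side","s7")'
python3 -m pendant '[[[0,0,0,0],[0,0,0,0],[0,0,0,0],[0,0,0,0]]]' 0.05 | grep -E "eef|wrist|grasp"
python3 -m pendant '[[[0,0,-0.01,0],[0,0,-0.01,0],[0,0,-0.02,0],[0,0,-0.03,0],[0,0,-0.03,0],[0,0,-0.02,0],[0,0,0,0]]]' | grep -E "eef|wrist|time"
python3 - <<'E'
from h import *
a,c=shot("wrist","w8");b,_=shot("side","s8")
print([float(np.abs(cv2.imread(f"pics/s{i}.png")[135:185,200:290].astype(float)-cv2.imread("pics/s8.png")[135:185,200:290]).mean().round(2)) for i in (6,7)])
o=np.zeros((300,800,3),np.uint8)
o[:,:400]=cv2.resize(a,(400,300),interpolation=cv2.INTER_AREA);o[:,400:]=cv2.resize(b[110:200,190:310],(400,300))
cv2.imwrite("pics/m8.png",cv2.convertScaleAbs(o[:,:,::-1],alpha=1.2))
to(503.5,21.5,210,7)
E
```

```text
eef_pos: [359.3, 299.6, 138.8]
wrist_force: [-0.6, -0.9, -0.8]
grasp_force: 0.0
eef_pos: [359.3, 299.5, 138.8]
wrist_force: [-0.5, 0.1, -0.3]
grasp_force: 0.0
time: 15.0
eef_pos: [359.6, 299.7, 260.4]
wrist_force: [0.6, 0.4, -0.4]
[7.73, 6.87]
now [359.  299.3 258.5] head -10.6 shift now [-0.2464  0.1933  0.0485] turn -17.6 shift after turn [-0.2934  0.1096  0.0485] F [-0.5 -0.9 -0.1] t 15.1
```

View pics/m8.png

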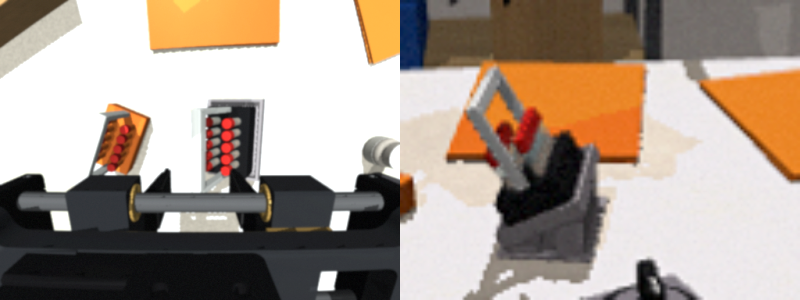

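Carrier sits seated flat in the cradle, clear of the fingers. My picture allowance is used, so from here the dial measurement is done by image code. Moving the wrist camera over the timer.

```bash

python3 -m pendant '[[[0,0,0,-8.8],[0,0,0,-8.8],[-0.03,0.0091,0,0],[-0.05,0.0153,0,0],[-0.05,0.0153,0,0],[-0.05,0.0153,0.005,0],[-0.05,0.0153,0.005,0],[-0.05,0.0153,0.01,0]]]' >/dev/null
python3 -m pendant '[[[-0.05,0.0153,0.01,0],[-0.03,0.009,0.01,0],[0,0,0,0],[0,0,0,0],[0,0,0,0]]]' 0.05
python3 - <<'E'
from h import *
a,c=shot("wrist","w9")
g=cv2.cvtColor(a,cv2.COLOR_RGB2GRAY)
# resample plane z around (503.5,21.5): print coarse ascii of plane z=58, 4mm cells, 130mm square; rows x decreasing, cols y decreasing (as top view)
def warp(z,ctr,half,step):
    r=np.arange(half,-half-.1,-step);X,Y=np.meshgrid(r+ctr[1],r+ctr[0]);P=np.stack([Y,X,np.full_like(X,z)],-1).reshape(-1,3)
    u=proj(c,P).astype(np.float32).reshape(len(r),len(r),2);return cv2.remap(g,u[...,0],u[...,1],cv2.INTER_AREA)
w=warp(50,(503.5,21.5),84,4)
for r in w: print("".join("%x"%(v//16) for v in r))
E
```

```text
time: 16.73
eef_pos: [511.7, -43.6, 218.9]
orientation: [[-0.123, 0.992, 0.0], [0.992, 0.123, 0.0], [0.0, 0.0, -1.0]]
wrist_force: [-0.5, 0.3, -0.4]
grip_width: 0.526
grasp_force: 0.0
eeeeeeeeeeeeeeeeeeeeeeeeeeeeeeeeeeeeeeeeeee
eeeeeeeeeeeeeeeeeeeeeeeeeeeeeeeeeeeeeeeeeee
eeeeeeeeeeeeeeeeeeeeeeeeeeeeeeeeeeeeeeeeeee
eeeeeeeeeeeeeeeeeeeeeeeeeeedadeeeeeeeeeeeee
eeeeeeeeeeeeeeeeeeeeeeeedb998aeeeeeeeeeeeee
eeeeeeeeeeeeeeeeeeeeeeda999889eeeddeeeeeeee
eeeeeeeeeeeeeeeeeeedb999999998bcaabeeeeeeee
eeeeeeeeeeeeeeeeeda8789999999889aaadeeeeeee
eeeeeeeeeeeeeeeb9887788899888989aaabeeeeeee
eeeeeeeeeeeeda8876532234578889989aaaeeeeeee
eeeeeeeeeec988752222322222378898aaaaceeeeee
eeeeeeedb888873223567777742248988aaaaeeeeee
eeeeec9888887322577788988753237889aaadeeeee
eeeb888888872236777788999986323889aaaceeeee
eeeb8888888423787777778999886325889aaaeeeee
eeed8888886226887777777889888522689aaaceeee
eeee9888873248878777777778899742368aa9aeeee
eeeec8888622688888777777777898522789aaaceee
eeeee9889524888887777776665657721588aaabeee
eeeeeb99942486554333222222222353126899aadee
eeeeee99932572222222224799abcc971257
[... 275 characters left out ...]
eeeeed9722599999999999998742358998989aaa
eeeeeeeee9962369999999999997422588989989abd
eeeeeeeeec99523689999999987422479998889bdee
eeeeeeeeee99842247888888864225889988aceeeee
eeeeeeeeeeb98773223a86543222589889bdeeeeeee
eeeeeeeeeed99997534de4222447889aceeeeeeeeee
eeeeeeeeeeea9997987ed45578789adeeeeeeeeeeee
eeeeeeeeeeec9999998bb898889bdeeeeeeeeeeeeee
eeeeeeeeeeee999999999889aceeeeeeeeeeeeeeeee
eeeeeeeeeeeeb99999999aceeeeeeeeeeeeeeeeeeee
eeeeeeeeeeeed99999adeeeeeeeeeeeeeeeeeeeeeee
eeeeeeeeeeeeea99ceeeeeeeeeeeeeeeeeeeeeeeeee
eeeeeeeeeeeeeddeeeeeeeeeeeeeeeeeeeeeeeeeeee
eeeeeeeeeeeeeeeeeeeeeeeeeeeeeeeeeeeeeeeeeee
eeeeeeeeeeeeeeeeeeeeeeeeeeeeeeeeeeeeeeeeeee
eeeeeeeeeeeeeeeeeeeeeeeeeeeeeeeeeeeeeeeeeee
```

```bash
cat > dial.py <<'E'
from h import *
def dial(fn,verbose=True):
    c=load(fn);g=cv2.imread(f"pics/{fn}.png",0)
    def samp(P):
        u=proj(c,P.reshape(-1,3)).astype(np.float32).reshape(1,-1,2);return cv2.remap(g,u[...,0],u[...,1],cv2.INTER_LINEAR)[0].reshape(P.shape[:-1]).astype(float)
    def ringpts(ctr,r,z,th): return np.stack([ctr[0]+np.outer(r,np.cos(th)),ctr[1]+np.outer(r,np.sin(th)),np.full((len(r),len(th)),z)],-1)
    # ring centre: darkest annulus at z~52, robust against tab/nib
    th=np.radians(np.arange(0,360,3));best=min(((np.median(samp(ringpts((x,y),np.array([R-1.5,R,R+1.5]),52,th))),x,y,R) for x in np.arange(496,514,1.) for y in np.arange(13,31,1.) for R in (43,44,45,46)))
    ctr=best[1:3]; th=np.radians(np.arange(-180,180,1.));out=[]
    lines={"tab":samp(ringpts(ctr,np.arange(41,51),62,th)).mean(0),"nib":samp(ringpts(ctr,np.arange(38,44),58,th)).mean(0)}
    r=np.arange(-110,111,2.);X,Y=np.meshgrid(ctr[0]+np.linspace(-30,30,121),ctr[1]+np.linspace(-30,30,121),indexing="ij")
    w=samp(np.stack([X,Y,np.full_like(X,93.)],-1));m=(w<55)&(np.hypot(X-ctr[0],Y-ctr[1])<29)
    q=np.stack([X[m],Y[m]],1);e,v=np.linalg.eigh(np.cov(q.T));d=v[:,1]
    if verbose: print("centre",ctr,"R",best[3],best[0],"bar centroid",q.mean(0).round(1),"bar heading mod180",round(float(np.degrees(np.arctan2(d[1],d[0]))),1),len(q))
    return th,lines
E
python3 - <<'E'
from dial import *
th,l=dial("w9")
for k,v in l.items():
    print(k,[(int(round(np.degrees(t))),int(x)) for t,x in zip(th,v) if x>np.percentile(v,93)])
E
```

```text
centre (np.float64(503.0), np.float64(22.0)) R 45 40.0 bar centroid [503.9  26.9] bar heading mod180 94.4 2359
tab [(-180, 102), (-163, 90), (-162, 90), (-161, 90), (-160, 89), (128, 89), (129, 89), (145, 89), (146, 90), (147, 90), (148, 90), (149, 90), (166, 100), (167, 132), (168, 167), (169, 195), (170, 213), (171, 220), (172, 222), (173, 223), (174, 223), (175, 220), (176, 212), (177, 192), (178, 160), (179, 128)]
nib [(-22, 102), (-21, 106), (-20, 110), (-19, 113), (-18, 114), (-17, 113), (-16, 111), (-15, 110), (-14, 109), (-13, 108), (-12, 106), (-11, 103), (166, 102), (167, 130), (168, 156), (169, 175), (170, 186), (171, 189), (172, 189), (173, 189), (174, 189), (175, 188), (176, 183), (177, 170), (178, 149), (179, 123)]
```

```bash
cat >> dial.py <<'E'
def bar(fn,c0,h0,zs=(90,),L=24,span=12,off=5):
    c=load(fn);g=cv2.imread(f"pics/{fn}.png",0).astype(np.float32)
    s=np.linspace(-L,L,49);res=[]
    for z in zs:
      for h in np.arange(h0-span,h0+span+.1,.5):
        d=np.array([np.cos(np.radians(h)),np.sin(np.radians(h))]);n=np.array([-d[1],d[0]])
        o=np.arange(-off-14,off+14.1,.5)
        P=np.zeros((len(o),len(s),3));P[...,:2]=np.array(c0)+o[:,None,None]*n+s[None,:,None]*d;P[...,2]=z
        u=proj(c,P.reshape(-1,3)).astype(np.float32).reshape(len(o),len(s),2)
        v=cv2.remap(g,u[...,0],u[...,1],cv2.INTER_LINEAR).mean(1)
        gr=v[4:]-v[:-4];oo=o[2:-2]   # 2mm difference
        for w in (14,15,16,17,18):
          for k in np.arange(-off,off+.1,.5):
            res.append((np.interp(k+w/2,oo,gr)-np.interp(k-w/2,oo,gr),z,h,w,k,*(np.array(c0)+k*n)))
    res.sort(reverse=True);return res[:4]
E
python3 - <<'E'
from dial import *
for r in bar("w9",(503.5,22),-86,(86,93)): print(np.round(r,1))
for r in bar("w9",(503.5,22),-86,(93,),L=28): print(np.round(r,1))
c=load("w9");print(np.linalg.inv(c["T"])[:3,3])
E
```

```text
[ 1.176e+02  9.300e+01 -8.550e+01  1.500e+01  5.000e-01  5.040e+02
  2.200e+01]
[ 1.172e+02  9.300e+01 -8.600e+01  1.500e+01  5.000e-01  5.040e+02
  2.200e+01]
[ 1.172e+02  9.300e+01 -8.500e+01  1.500e+01  5.000e-01  5.040e+02
  2.200e+01]
[ 1.17e+02  9.30e+01 -8.60e+01  1.60e+01  5.00e-01  5.04e+02  2.20e+01]
[ 1.177e+02  9.300e+01 -8.550e+01  1.500e+01  5.000e-01  5.040e+02
  2.200e+01]
[ 1.173e+02  9.300e+01 -8.600e+01  1.500e+01  5.000e-01  5.040e+02
  2.200e+01]
[ 1.17e+02  9.30e+01 -8.50e+01  1.50e+01  5.00e-01  5.04e+02  2.20e+01]
[ 1.166e+02  9.300e+01 -8.600e+01  1.600e+01  5.000e-01  5.040e+02
  2.200e+01]
[502.97408473  22.57061553 390.93817661]
```

```bash
python3 -c 'from h import *
to(504,22,66,4.5)'
```

```text
now [511.8 -43.6 219. ] head 7.0 shift now [0.066  0.0002 0.153 ] turn 2.5 shift after turn [ 0.066  -0.0027  0.153 ] F [0.2 0.3 1.8] t 16.77
```

```bash
python3 -m pendant '[[[0,0,0,2.5],[0.02,-0.0009,0.02,0],[0.026,-0.0009,0.03,0],[0.02,-0.0009,0.03,0],[0,0,0.02,0],[0,0,0,0]]]' 0.032
python3 -c 'from h import *
to(504,22,66,4.5)'
```

```text
time: 17.52
eef_pos: [503.6, 21.9, 118.1]
orientation: [[-0.079, 0.997, -0.002], [0.997, 0.079, 0.0], [0.0, -0.002, -1.0]]
wrist_force: [-0.1, -0.4, 0.5]
grip_width: 0.337
grasp_force: 0.0
now [503.6  21.9 118.1] head 4.6 shift now [0.     0.0005 0.0521] turn 0.1 shift after turn [0.0001 0.0004 0.0521] F [-0.1 -0.4  0.5] t 17.52
```

```bash
python3 -m pendant '[[[0,0.0003,0.015,0],[0,0,0.015,0],[0,0,0.012,0],[0,0,0.01,0],[0,0,0,0],[0,0,0,0]]]' | grep -E "eef|wrist"
python3 -m pendant '[[[0,0,0,0],[0,0,0,0],[0,0,0,0],[0,0,0,0],[0,0,0,0],[0,0,0,0]]]' 0
```

```text
eef_pos: [504.6, 21.1, 66.9]
wrist_force: [-0.6, 0.5, -0.0]
time: 19.02
eef_pos: [504.6, 21.1, 67.0]
orientation: [[-0.078, 0.997, 0.0], [0.997, 0.078, 0.0], [-0.0, 0.0, -1.0]]
wrist_force: [0.0, 0.6, 5.9]
grip_width: 0.162
grasp_force: 30.0
```

```bash
for i in 1; do python3 -m pendant '[[[0,0,0.0005,0],[0,0,0,0]]]' | grep -E "eef|wrist"; python3 -m pendant '[[[0,0,0.0005,0],[0,0,0,0]]]' | grep -E "eef|wrist"; done
```

```text
eef_pos: [504.6, 21.1, 66.9]
wrist_force: [-3.0, -0.1, 11.9]
eef_pos: [504.6, 21.1, 66.9]
wrist_force: [-4.0, -0.6, 19.2]
```

```bash
python3 -m pendant '[[[0,0,-0.0002,0],[0,0,0,3],[0,0,0,5],[0,0,0,5],[0,0,0,5],[0,0,0,2],[0,0,0,0]]]'; python3 -c 'from h import *
to(504.6,21.1,66.9,-97.2)
print(arm.get_state()["moment"])'
```

```text
time: 20.4
eef_pos: [504.4, 21.2, 66.9]
orientation: [[0.268, 0.963, 0.0], [0.963, -0.268, -0.0], [0.0, 0.0, -1.0]]
wrist_force: [-4.3, 0.4, 16.8]
grip_width: 0.167
grasp_force: 30.0
now [504.4  21.2  66.9] head -15.5 shift now [-0.      0.0002 -0.    ] turn 81.7 shift after turn [ 0.0002  0.     -0.    ] F [-4.3  0.4 16.8] t 20.4
[-0.07893527  1.01011162  0.01248192]
```

```bash
python3 -m pendant '[[[0,0,0,4],[0,0,0,5],[0,0,0,5],[0,0,0,5],[0,0,0,5]]]' | grep -E "eef|wrist"; python3 - <<'E'
from h import *
print(arm.get_state()["moment"])
to(504.6,21.1,66.9,-97.2)
a,c=shot("side","s10");b,_=shot("side")
g0=cv2.imread("pics/side0.png",0)[178:225,235:292].astype(float);g=cv2.imread("pics/s10.png",0)[178:225,235:292].astype(float)
for r in (g0,g):
    for q in r[::2]: print("".join("%x"%int(v//16) for v in q))
    print()
E
```

```text
eef_pos: [504.2, 21.3, 66.9]
wrist_force: [-5.7, 1.4, 18.0]
[0.12643849 1.21529862 0.22975273]
now [504.2  21.3  66.9] head -39.7 shift now [ 0.0001  0.0004 -0.    ] turn 57.5 shift after turn [ 0.0004  0.0001 -0.    ] F [-5.7  1.4 18. ] t 21.02
3333333433223359bbcccbccccccccccccccccccccccccccb945569cc
333333344422347bbcccccccccccccccccccccccccccccccb945459cc
333333333423345bbccccccccbccccccccccccccccccccccc93347bcb
32333333332337bbcccccccccccccccccccccccccccccccb834226bcc
44333343344446ccccbccccccccccccccccccccccccccccc811124224
5665444554436bcccccccccccc832238ccccccccccccccccb11112223
7777777777768ccccccccccccb2111138cccccccccccccccb55521211
667777777768ccccccbccccccb2011106dc99accccccccb6634433331
cccccb6668cccccccccccccccc20116c03666669cb642101244433433
cccccccccccccccccccc8633451000389035223576001111234434443
ccccccccccccc99764214666666000011026666632450011100124444
cccccb986666679950366666666100000025666666313620000000024
cccccb536666645653666666666610000026566666611256200000000
cccccccb2577643125376666667620000025566666461146662000000
cccccccb3236761012324677667760036347766642
[... 1230 characters left out ...]
cccc
dddddc647777746652334571000000001222247776501258adccccccc
dddddddc2588744112235730000000233343477777570246669ddcccc
dddddddc432333100132345763024343333335874223114777779ddcd
dddddddc44432432001022333333333333433322221125777777778cd
dddddddc344542333110001112233333333111100125777777643228d
dddddddc7444444234322321000000000000101243445422234359edc
ddddddddd624445433334443333343323433444322344555555558ddd
dddddddd787544455422334333333444332234455655555555556adcd
ddddddc77888764454542234443223445555555555555555555569ccc
dddddddc777778744445553344555555666665555555555556559dddd
dddddddddc788887544445555566565555555555555544400026adddd
ddddddddddc7787787544456655655555555654455556888887779ddd
```

```bash
python3 -m pendant '[[[0,0,0,5],[0,0,0,7],[0,0,0,7],[0,0,0,7],[0,0,0,7],[0,0,0,7],[0,0,0,7],[0,0,0,5]]]' | grep -E "eef|wrist|grasp"; python3 -m pendant '[[[0,0,0,3],[0,0,0,0],[0,0,0,0]]]' | grep -E "eef|wrist"; python3 - <<'E'
from h import *
print(arm.get_state()["moment"], arm.get_state()["joint_pos"])
to(504.6,21.1,66.9,-97.2)
E
```

```text
eef_pos: [504.0, 21.7, 66.9]
wrist_force: [-6.1, 5.8, 19.1]
grasp_force: 30.0
eef_pos: [504.0, 21.7, 66.9]
wrist_force: [-6.2, 5.1, 19.2]
[ 0.96470024  1.41122292 -0.12591184] [-5.06069710e+00  3.08202194e+01  1.14313421e+02  7.29476552e-02
  3.48920157e+01  8.94295491e+01]
now [504.   21.7  66.9] head -94.6 shift now [0.0007 0.0006 0.    ] turn 2.6 shift after turn [0.0007 0.0005 0.    ] F [-6.2  5.1 19.2] t 22.5
```

```bash
python3 -m pendant '[[[0,0,0,2],[0,0,0,1],[0,0,0,0],[0,0,-0.0006,0],[0,0,-0.0005,0],[0,0,0,0]]]' | grep -E "eef|wrist|orient"; python3 -m pendant '[[[0,0,0,0],[0,0,0,0],[0,0,0,0],[0,0,0,0]]]' 0.034| grep -E "eef|wrist|width"
python3 -m pendant '[[[0,0,-0.015,0],[0,0,-0.03,0],[0,0,-0.03,0],[0,0,-0.03,0],[0,0,-0.045,0],[0,0,0,0]]]' | grep -E "eef|wrist|time"
python3 -c 'from h import *
to(504,22,215,-97.6)'
```

```text
eef_pos: [504.3, 21.3, 67.0]
orientation: [[0.991, -0.131, -0.0], [-0.131, -0.991, 0.0], [-0.0, -0.0, -1.0]]
wrist_force: [-2.6, 3.4, 3.0]
eef_pos: [504.6, 21.1, 67.0]
wrist_force: [0.5, -0.2, -0.7]
grip_width: 0.355
time: 24.5
eef_pos: [505.6, 21.1, 220.8]
wrist_force: [-0.2, -0.5, -0.5]
now [505.6  21.1 220.8] head -97.5 shift now [-0.0017 -0.0007  0.0058] turn 0.1 shift after turn [-0.0017 -0.0007  0.0058] F [-0.2 -0.5 -0.5] t 24.5
```

```bash
python3 -m pendant '[[[-0.02,0,0,0],[-0.03,0,0,0],[-0.017,0,0,0],[0,0,0,0],[0,0,0,0]]]' | grep -E "eef|wrist|time"
cat > chk.py <<'E'
from dial import *
import sys
fn=sys.argv[1];shot("wrist",fn)
c=load(fn);g=cv2.imread(f"pics/{fn}.png",0)
th,l=dial(fn);v=l["tab"];print("tab",[(int(round(np.degrees(t))),int(x)) for t,x in zip(th,v) if x>np.percentile(v,93)])
for r in bar(fn,(504,22),-187,(93,),span=9)[:2]: print(np.round(r,1).tolist())
def warp(z,cx,cy,hx,hy,st):
    X,Y=np.meshgrid(np.arange(cx+hx,cx-hx-.1,-st),np.arange(cy+hy,cy-hy-.1,-st),indexing="ij")
    u=proj(c,np.stack([X,Y,np.full_like(X,z)],-1).reshape(-1,3)).astype(np.float32).reshape(*X.shape,2)
    return cv2.remap(g,u[...,0],u[...,1],cv2.INTER_LINEAR)
for q in warp(60,490,22,46,26,1.5): print("".join("%x"%(v//16) for v in q))
E
python3 chk.py w11
```

```text
time: 25.12
eef_pos: [439.0, 29.8, 217.2]
wrist_force: [0.4, 0.1, 0.6]
centre (np.float64(505.0), np.float64(21.0)) R 44 42.0 bar centroid [510.   20.2] bar heading mod180 173.4 2376
tab [(-29, 87), (-28, 87), (-27, 88), (-26, 89), (-25, 89), (-24, 88), (-23, 88), (-22, 87), (-8, 87), (-7, 87), (-6, 87), (165, 93), (166, 126), (167, 163), (168, 197), (169, 217), (170, 228), (171, 232), (172, 235), (173, 235), (174, 233), (175, 227), (176, 207), (177, 178), (178, 139), (179, 106)]
[87.8, 93.0, -187.0, 16.0, 0.5, 503.9, 21.5]
[87.6, 93.0, -187.5, 16.0, 0.5, 503.9, 21.5]
23578888888888753222233346899988766
45789988888888642222222224677887666
57899988888887632222222222456666656
78999888888887632222222222355555555
89999888888887532222222222455555555
89999988888887532222222222455555555
99999988888887422222222222455555555
99999988888886422222222223455555555
99999888888886422222222223455555555
99999888888886322222222223455555555
99999888888876322222222223555555555
99998888888875322222222224555555555
89998888888875322222222224555555555
99998888888874322222222234555555555
999988888888642222222
[... 1006 characters left out ...]
3579999988876543
2346789999988bdeb756789999988876532
2233568888889ceec867899998877765432
222234567788adeec867899988766553322
3322223346679ceeb767888776544332222
6432222233479cdda755676554332222223
875432222237bdddc843444332222222335
987544322238ceeed942222222222233457
998766543249deeed942222222344455778
99778877545adeeec832223334567776899
98889998867beeeec843345456889987899
99999999878beeeec855577767999988899
99999999878bdeeeb8778898779999889aa
99999999988abccca88999998889999aabc
9999999999999aaa989999998899abccdee
9999999999999999999999989aabddeeeee
999999999999999999999999bcddeeeeeee
99999999999999999999aabcdeeeeeeeeee
999999999999999999aabddeeeeeeeeeeee
999999999999aaaabccdeeeeeeeeeeeeeee
```

Bar heading −187.2°, tab −187.3 to −187.9°: aligned within about half a degree, timer and tab where they were. Last check on the carrier and bystanders, then hand in.

```bash
python3 - <<'E'
from h import *
shot("side","s12")
a=cv2.imread("pics/s8.png",0).astype(float);b=cv2.imread("pics/s12.png",0).astype(float);z=cv2.imread("pics/side0.png",0).astype(float)
print("carrier diff",np.abs(a-b)[135:185,205:255].mean(),"bystanders", np.abs(z-b)[160:225,318:352].mean())
sh,resp=cv2.phaseCorrelate(a[128:190,205:255],b[128:190,205:255]);print(sh,resp)
print(cv2.phaseCorrelate(z[160:225,305:355],b[160:225,305:355]),cv2.phaseCorrelate(z[190:230,240:290],b[190:230,240:290]))
s=arm.get_state();print(s["wrist_force"],s["time"])
print(arm.job_done())
E
```

```text
carrier diff 17.8156 bystanders 7.079185520361991
(0.128381419949946, 0.0782482420106696) 0.7324143358293425
((-0.034073848355077985, -0.038093220316710585), 0.6950471313750748) ((-0.1896655105060283, 0.07260130331869163), 0.4188876860949787)
[ 0.58430572  0.31388433 -0.02692388] 25.225
the job is handed in; nothing more can be done
None
```

The carrier is seated in the stand's cradle and released, and the dial is then turned clockwise to within about half a degree of the tab, with the timer, marker ring and bystanders showing no visible movement in the images; handed in at 25 s, with no verdict returned.

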